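# Select a feed on the bench gearbox

### The job

The feed lever of the grey bench gearbox stands in the middle lane of its gate. Push its ball knob gently with closed fingers, without gripping it or pulling it up: along the middle lane to the cross channel, across, and fully home into the slot whose end is marked by the green disc. Never push it home into the slot of another coloured disc, leave the things on the bench where they are, and finish clear of everything.

Things in the scene. Friction and masses are not known exactly. Their poses are not given: they have to be found in the camera images.
- gearbox: Grey gearbox fixed to the bench, housing 160 x 170 x 88 mm, with a blue motor (76 mm thick, top 86 mm up) on its +y side out to y = 185 mm. Origin: centre of its underside, on the bench; axes along its sides, z up; its yaw varies. It carries the gate plate. The lever's pivot is on its z axis, 20 mm up.
- gate_centre (a point): Centre of the gate's opening, on the plate's top face, 114 mm above the bench, axes as the gearbox. Plate: aluminium, 128 x 136 x 8 mm. Opening, a double H: lanes along x at y = -24, 0, 24 mm, 12 mm wide, ending at x = +-26 mm (middle lane: no discs); cross channel along y, 15 mm wide, at x = 0, ending at the outer lanes' outer walls, y = +-30 mm; corners rounded.
- knob (a point): Centre of the black ball knob, 32 mm across, on the lever, 175 mm from the pivot: 195 mm above the bench when upright, about 185 mm in a corner slot, where it is about 39 mm (x) and 42 to 47 mm (y) off the gearbox's centre. It moves 1.94 times as far as the lever at the gate. Pulled with over 20 N it slides up the lever against a spring.
- lever_at_gate (a point): Point on the centre line of the steel lever (8 mm round, guided by the plate's edges), 90 mm from the pivot, at gate height. From the gearbox's centre it is at about x = +-20, y = +-22 to 24 mm when fully home in a corner slot.
- lever_fore (a joint): Tilt of the lever along the lanes, rad: 0 upright (in the cross channel), positive towards the gearbox's +x, about +-0.22 when home against a slot's end. Stiff: about 3 N at the knob moves it, and it stays where it is left.
- lever_side (a joint): Tilt of the lever across the lanes, rad: 0 in the middle lane, positive towards the gearbox's +y, about +-0.26 in the outer lanes (up to 0.27 against their outer walls). Equally stiff, and it stays where it is left.
- knob_lift (a joint): How far the knob is pulled up along the lever, m: 0 at rest, 0.010 at most.
- disc_green: Green disc, 26 mm across, 2 mm thick, lying on the gate plate in line with one of the four outer lanes, its centre 42 mm from the gate's cross line (16 mm beyond the opening's end). Origin at its centre, on the plate's top face. The four discs stand at the four corners in a different order each time. This one marks the wanted slot.
- disc_yellow: Yellow disc, 26 mm across, 2 mm thick, lying on the gate plate in line with one of the four outer lanes, its centre 42 mm from the gate's cross line (16 mm beyond the opening's end). Origin at its centre, on the plate's top face. The four discs stand at the four corners in a different order each time.
- disc_blue: Blue disc, 26 mm across, 2 mm thick, lying on the gate plate in line with one of the four outer lanes, its centre 42 mm from the gate's cross line (16 mm beyond the opening's end). Origin at its centre, on the plate's top face. The four discs stand at the four corners in a different order each time.
- disc_red: Red disc, 26 mm across, 2 mm thick, lying on the gate plate in line with one of the four outer lanes, its centre 42 mm from the gate's cross line (16 mm beyond the opening's end). Origin at its centre, on the plate's top face. The four discs stand at the four corners in a different order each time.
- drive_unit: Loose aluminium drive mechanism with two brass flywheels under it, 90 x 120 x 60 mm, lying on the bench beyond the motor. Origin: centre of its underside. To be left alone.
- screw_jar: Loose closed amber jar with white cap, 44 mm across, 55 mm tall, on the gearbox's -y side. Origin: centre of its underside. To be left alone.
- screwdriver: Loose screwdriver with orange handle, 160 mm long, lying along its x axis, handle to -x, on the gearbox's -y side. To be left alone.
- flywheel: Loose brass flywheel, 56 mm across, 24 mm high, on the bench on the gearbox's +x side. Origin: centre of its underside. To be left alone.

How it is judged:
At the end, for the whole second after the job is handed in: The lever rests in the slot marked by the green disc, within about 3.5 mm (at the gate) of the slot's end, the knob down on the lever, the robot clear (horizontal distance between lever_at_gate and disc_green below 0.0255 m and velocity of joint lever_fore between -0.05 and 0.05 rad/s and value of joint knob_lift below 0.002 m); the robot touches nothing.
It fails at once if the lever is pushed home into the slot of the yellow, blue or red disc (horizontal distance between lever_at_gate and disc_yellow below 0.0265 m or horizontal distance between lever_at_gate and disc_blue below 0.0265 m or horizontal distance between lever_at_gate and disc_red below 0.0265 m).
It fails at once if the knob is pulled up more than 6 mm (value of joint knob_lift above 0.006 m).
It fails at once if the knob is gripped, or pushed with more than 36 N (contact force between the fingers and gearbox above 36 N).
It fails at once if a thing on the bench is moved or lifted more than 20 mm (distance of any of drive_unit, screw_jar, screwdriver, flywheel from where it was at the start of the episode above 0.02 m).
It also fails if it takes over 48 s, if anything falls off the work surface, if the arm or the gripper's body presses on something with over 40 N, if the wrist force passes 120 N, or if a joint passes its speed limit or range.

### The arm

A 7-joint arm with a two-finger parallel gripper is mounted at the origin on the work surface. World frame = base frame: x ahead of the robot, y to its left, z up, the work surface at z = 0. Lengths are in m, angles in rad, forces in N, time in s.
With the tool pointing down it reaches from about 0.4 to 0.925 m from the base axis. Payload 4.1 kg.
Tool frame: the origin (TCP) lies midway between the tips of the shut fingers; the grasp point (between the pads) lies 19 mm behind it; y points along the fingers, x is the direction in which the jaws open and shut, and the axes are right-handed (so a half turn about y gives the same grasp; the last joint's range is limited). The gripper opens to 85 mm and grips with 20 to 120 N. Pads are 22 mm wide; open, the fingers measure 114 mm over their backs; the gripper's body (76 mm by 85 mm) begins 54 mm behind the grasp point. The pads swing forward as they close: fully open they stand 13 mm farther back than shut.
Start: joints at [-1.402, 0.398, 0.045, 1.537, -0.019, 1.207, -0.051], TCP at [0.172, 0.627, 0.231] pointing down, gripper open.
Joint ranges: [-2.82, 2.82], [-0.49, 2.23], [-1.37, 1.46], [0, 2.46], [-1.36, 4.5], [0.23, 2], [-2.94, 2.94]. Speed limits (rad/s): [2.57, 2.57, 3.14, 3.14, 3.14, 3.14, 3.14].

### API

Orientations are given as a unit quaternion [x, y, z, w].
In Python, from workcell import ctrl gives the robot as it stands.
- The arm moves only by the tool jog_arm, never from a script. Its argument "plan" is a list of rows, each an object of numbers: "hand": the closure, from 0 (fully open) to 1 (shut); "x", "y", "z": the shift along the world's x, y, z in m; "wx", "wy", "wz": the turn, a rotation vector about the world's x, y, z in rad. In form: [{"hand": .., "x": .., "y": .., "z": .., "wx": .., "wy": .., "wz": ..}, ...]. A call has 1 to 20 rows; each row is the pose to reach, as a shift and turn from the pose commanded when the call began; what a row does not reach only later rows make up. A row lasts 1/8 s, in which the tool goes at most 62.5 mm and 10.7 degrees, less where a joint would pass 70% of its speed; a pose out of reach is approached as far as the arm can. A call with a gripper value outside its range is refused whole. The fingers move at their own pace and stop on an object; "grip_force" is the grip in N (left out, the last holds). Time passes only in rows, so rows that repeat a pose let the fingers close. It gives the time, the measured TCP pose, the force and the opening at its end, in the units of the state.
- ctrl.state(): the state, without advancing time (a new reading comes with each control period).
- ctrl.grab_frame(name): name is "side" or "top"; returns the picture (400x640x3 uint8, red, green, blue); there is no depth.
- ctrl.camera_model(name): a dict with "fx", "fy", "cx", "cy" (pixels), "rvec" (rotation vector, rad) and "tvec" (3), from world to camera coordinates, as OpenCV has them. Camera axes: x right, y down, z forward; pixel columns grow to the right and rows downward; lengths in m; the calibration is good to about 2 mm. A picture is of the moment at which its call begins. camera_model takes no time and is no camera call.
- ctrl.finish_job(): hands the job in, once; it reports no verdict.
The state is a dict: "time_s": time; "joints": joint angles; "joint_velocities": joint speeds; "joint_efforts": joint torques, N m; "eef_pos": TCP position; "orientation": TCP orientation; "wrist_force": force on the tool from outside, world axes, zero at the start; "torque": the same for the moment, N m; "finger_gap": finger opening in m.
Only numpy, scipy, OpenCV 4.12 (cv2) and the standard library are available. Lean on these libraries where they do the work, as an engineer would, in place of code of your own. Each camera call takes 0.05 s, during which the arm holds its last target.

## Working session

There is one attempt and no reset: what is moved stays moved. The work goes in short steps, Python scripts to look and compute and a tool call to move; the robot and the scene stay as the last step left them, time stands still between calls to the robot, and variables do not carry over. Pictures are saved under pics/ and viewed, and the job is handed in when it is done.

Besides the shell and the picture viewer there is one more tool, called in YAML: its name, and indented under it one key for each argument. jog_arm: Moves the arm, as the interface text tells. Its arguments: {"type":"object","properties":{"plan":{"type":"array","items":{"type":"object","properties":{"hand":{"type":"number"},"x":{"type":"number"},"y":{"type":"number"},"z":{"type":"number"},"wx":{"type":"number"},"wy":{"type":"number"},"wz":{"type":"number"}}}},"grip_force":{"type":"number"}},"required":["plan"]}

```bash
mkdir -p pics; python3 - <<'E'
from workcell import ctrl
import cv2
s=ctrl.state(); print(s)
for n in("side","top"):
    im=ctrl.grab_frame(n); cv2.imwrite(f"pics/{n}0.png",im[:,:,::-1]); print(ctrl.camera_model(n))
E
```

```text
{'time_s': 0.0, 'joints': array([-1.40201127,  0.39919887,  0.04505234,  1.5379187 , -0.01866493,
        1.2068718 , -0.05070762]), 'joint_velocities': array([-0.00208227,  0.00076102,  0.00146611,  0.00067353,  0.00046423,
        0.00135552, -0.00074978]), 'joint_efforts': array([ 1.99755077e-04, -4.75125647e+01,  1.36495862e+00, -2.54225940e+01,
        1.16915492e-02,  9.52693750e-03,  4.95960606e-08]), 'eef_pos': array([0.17181857, 0.62621144, 0.23024218]), 'orientation': array([ 0.56272139,  0.42829076, -0.42932159, -0.5617781 ]), 'wrist_force': array([ 0.61920664, -0.07025089,  0.14276722]), 'torque': array([ 0.02769001, -0.01007339, -0.00476558]), 'finger_gap': 0.08512078007636266}
{'fx': 376.15428382776173, 'fy': 376.15428382776173, 'cx': 318.9375566343168, 'cy': 188.56569316092092, 'rvec': array([ 0.90664384, -2.35958354,  1.22792006]), 'tvec': array([0.47115479, 0.31201449, 0.60542692])}
{'fx': 400.1982196420021, 'fy': 400.1982196420021, 'cx': 327.1786295461055, 'cy': 200.6620230557952, 'rvec': array([ 2.18965349, -2.14436691,  0.12936969]), 'tvec': array([0.05485056, 0.58535871, 0.94216625])}
```

View pics/side0.png

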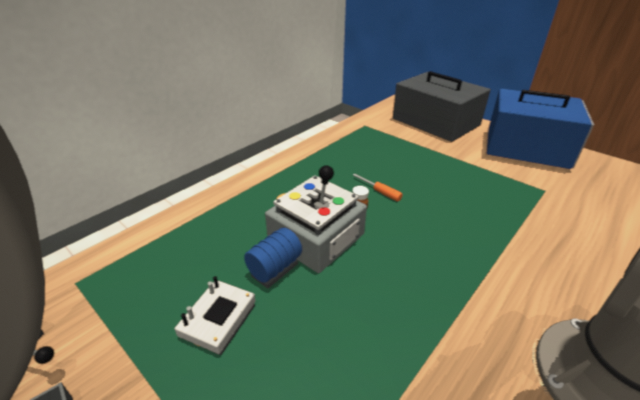

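View pics/top0.png

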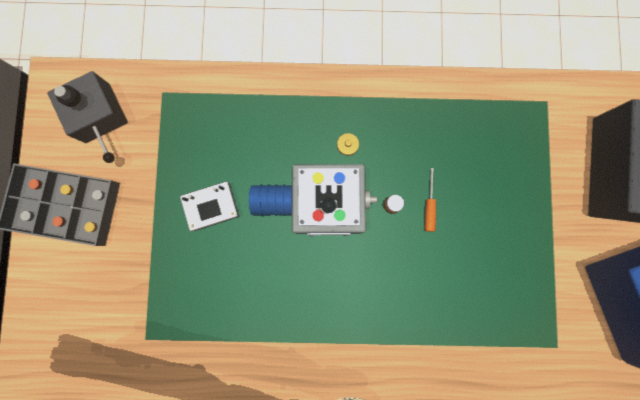

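The top view shows the gearbox at about (328,200) with its motor to the left (+y). The discs are yellow (318,178), blue (340,178), red (318,215) and green (340,215), so green looks to be the -x,-y corner. The black knob is near (328,198). Next I measure.

```bash
cat > h.py <<'E'
import numpy as np, cv2
from workcell import ctrl
def cam(n):
    m=ctrl.camera_model(n); R=cv2.Rodrigues(m['rvec'])[0]; K=np.array([[m['fx'],0,m['cx']],[0,m['fy'],m['cy']],[0,0,1]])
    return K,R,np.array(m['tvec'])
def ray(n,u,v):
    K,R,t=cam(n); return -R.T@t, R.T@np.linalg.inv(K)@np.array([u,v,1.])
def plane(n,u,v,z):
    o,d=ray(n,u,v); return o+d*(z-o[2])/d[2]
def proj(n,p):
    K,R,t=cam(n); q=K@(R@np.array(p)+t); return q[:2]/q[2]
def tri(a,b):
    A=[];B=[]
    for n,(u,v) in(("side",a),("top",b)):
        o,d=ray(n,u,v); d=d/np.linalg.norm(d); P=np.eye(3)-np.outer(d,d); A.append(P);B.append(P@o)
    return np.linalg.lstsq(np.vstack(A),np.hstack(B),rcond=None)[0]
def blobs(mask,roi):
    x0,y0,x1,y1=roi; m=np.zeros_like(mask); m[y0:y1,x0:x1]=mask[y0:y1,x0:x1]
    n,l,s,c=cv2.connectedComponentsWithStats(m)
    return [(s[i,4],c[i].round(2).tolist(),s[i,:4].tolist()) for i in range(1,n) if s[i,4]>=12]
R={'red':[(0,150,90),(6,255,255)],'yellow':[(22,120,90),(33,255,255)],'green':[(50,130,110),(75,255,255)],'blue':[(100,120,120),(125,255,255)]}
E
python3 - <<'E'
from h import *
for n,roi in(("top",(296,166,362,232)),("side",(272,172,362,225))):
    im=cv2.imread(f"pics/{n}0.png"); hsv=cv2.cvtColor(im,cv2.COLOR_BGR2HSV)
    for k,(a,b) in R.items():
        for s in blobs(cv2.inRange(hsv,a,b),roi): print(n,k,s,plane(n,*s[1],.116).round(4))
    for s in blobs((im.max(2)<45).astype(np.uint8)*255,(296,160,362,232) if n=="top" else (300,150,350,225)): print(n,'black',s)
    x0,y0,x1,y1=(280,140,380,240) if n=="top" else (265,150,375,240)
    cv2.imwrite(f"pics/{n}0z.png",cv2.resize(im[y0:y1,x0:x1],None,fx=6,fy=6,interpolation=cv2.INTER_NEAREST)[:600,:800])
E
```

```text
top red (np.int32(73), [317.79, 215.03], [314, 210, 9, 11]) [0.5422 0.0877 0.116 ]
top yellow (np.int32(80), [317.6, 177.58], [313, 173, 10, 10]) [0.6263 0.0901 0.116 ]
top blue (np.int32(80), [338.88, 177.5], [334, 173, 10, 10]) [0.6275 0.0424 0.116 ]
side red (np.int32(61), [323.7, 210.95], [319, 208, 10, 7]) [0.5412 0.0886 0.116 ]
side yellow (np.int32(50), [294.5, 195.5], [290, 193, 10, 6]) [0.6247 0.0907 0.116 ]
side green (np.int32(39), [338.05, 200.56], [334, 198, 9, 6]) [0.542  0.0409 0.116 ]
side blue (np.int32(41), [309.0, 186.0], [305, 184, 9, 5]) [0.6263 0.0426 0.116 ]
side black (np.int32(166), [325.68, 173.52], [319, 166, 14, 18])
side black (np.int32(21), [313.57, 201.19], [310, 198, 9, 8])
side black (np.int32(56), [338.41, 215.95], [327, 207, 23, 18])
side black (np.int32(15), [302.27, 222.87], [300, 221, 7, 4])
```

View pics/top0z.png

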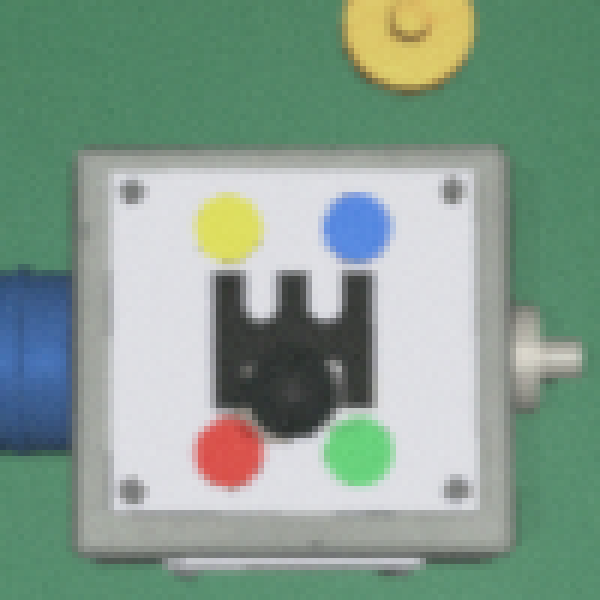

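View pics/side0z.png

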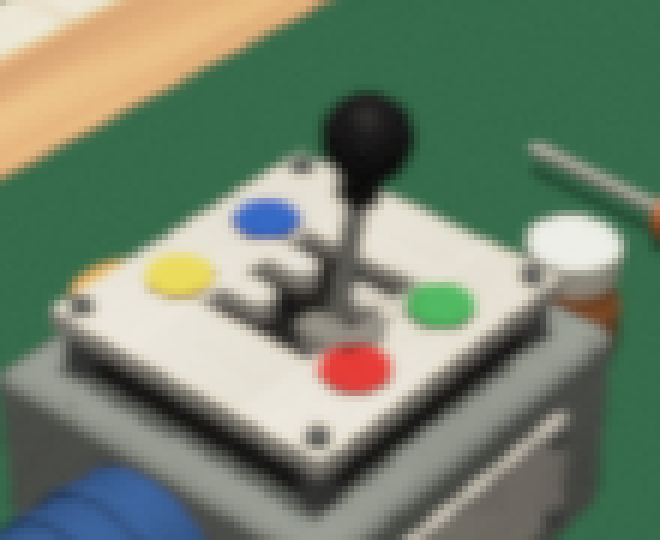

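```bash
python3 - <<'E'
from h import *
from scipy.spatial.transform import Rotation as Ro
print(Ro.from_quat(ctrl.state()['orientation']).as_matrix().round(3))
im=cv2.imread("pics/top0.png"); hsv=cv2.cvtColor(im,cv2.COLOR_BGR2HSV)
for s in blobs(cv2.inRange(hsv,(48,90,140),(78,255,255)),(325,205,355,225)): print(s,plane("top",*s[1],.116).round(4))
print(hsv[215,340])
k=tri((326.3,172.8),(328.8,205.5)); print(k.round(4),proj("side",k),proj("top",k))
C=np.array([.5846,.0652]);y=.024
X=np.array([np.cos(y),np.sin(y)]);Y=np.array([-X[1],X[0]])
d=k[:2]-C; print('knob in gearbox',d@X,d@Y)
for n,p in dict(c=(0,0),green=(-42,-24),yellow=(42,24)).items():
    w=C+p[0]/1e3*X+p[1]/1e3*Y; print(n,w.round(4),proj("top",[*w,.116]),proj("side",[*w,.116]))
E
```

```text
[[ 0.265 -0.    -0.964]
 [ 0.964 -0.002  0.265]
 [-0.002 -1.    -0.   ]]
(np.int32(89), [339.35, 214.92], [334, 210, 11, 11]) [0.5435 0.0399 0.116 ]
[ 66 132 209]
[0.5563 0.0645 0.1921] [326.27623379 172.79761008] [328.81417962 205.51906916]
knob in gearbox -0.028339236118461945 -3.6293698400343626e-06
c [0.5846 0.0652] [328.33629736 196.26800267] [315.83339814 197.66335221]
green [0.5432 0.0402] [339.23262313 215.03961441] [337.8185088  200.19717075]
yellow [0.626  0.0902] [317.54892069 177.68408266] [294.24449554 195.17519727]
```

The knob is at about -28 mm in the gearbox frame, centred in the middle lane. Green is the -x,-y slot. First move: close the fingers and go to the -x side of the knob, at z 0.231.

jog_arm:
  plan:
    - {"hand": 1, "x": 0.02, "y": -0.035, "z": 0.0, "wz": 0.02}
    - {"hand": 1, "x": 0.05, "y": -0.08, "z": 0.0, "wz": 0.05}
    - {"hand": 1, "x": 0.08, "y": -0.13, "z": 0.0, "wz": 0.08}
    - {"hand": 1, "x": 0.11, "y": -0.18, "z": 0.0, "wz": 0.11}
    - {"hand": 1, "x": 0.135, "y": -0.23, "z": 0.0, "wz": 0.14}
    - {"hand": 1, "x": 0.165, "y": -0.28, "z": 0.0, "wz": 0.17}
    - {"hand": 1, "x": 0.19, "y": -0.33, "z": 0.0, "wz": 0.19}
    - {"hand": 1, "x": 0.22, "y": -0.38, "z": 0.0, "wz": 0.22}
    - {"hand": 1, "x": 0.25, "y": -0.43, "z": 0.0, "wz": 0.24}
    - {"hand": 1, "x": 0.275, "y": -0.475, "z": 0.0, "wz": 0.27}
    - {"hand": 1, "x": 0.3, "y": -0.52, "z": 0.0, "wz": 0.28}
    - {"hand": 1, "x": 0.315, "y": -0.55, "z": 0.0, "wz": 0.29}
    - {"hand": 1, "x": 0.323, "y": -0.562, "z": 0.0, "wz": 0.295}
    - {"hand": 1, "x": 0.323, "y": -0.562, "z": 0.0, "wz": 0.295}
    - {"hand": 1, "x": 0.323, "y": -0.562, "z": 0.0, "wz": 0.295}
    - {"hand": 1, "x": 0.323, "y": -0.562, "z": 0.0, "wz": 0.295}

```text
$.plan[0]: bad value
```

jog_arm:
  plan:
    - {"hand": 1.0, "x": 0.02, "y": -0.035, "z": 0.0, "wx": 0.0, "wy": 0.0, "wz": 0.02}
    - {"hand": 1.0, "x": 0.05, "y": -0.08, "z": 0.0, "wx": 0.0, "wy": 0.0, "wz": 0.05}
    - {"hand": 1.0, "x": 0.08, "y": -0.13, "z": 0.0, "wx": 0.0, "wy": 0.0, "wz": 0.08}
    - {"hand": 1.0, "x": 0.11, "y": -0.18, "z": 0.0, "wx": 0.0, "wy": 0.0, "wz": 0.11}
    - {"hand": 1.0, "x": 0.135, "y": -0.23, "z": 0.0, "wx": 0.0, "wy": 0.0, "wz": 0.14}
    - {"hand": 1.0, "x": 0.165, "y": -0.28, "z": 0.0, "wx": 0.0, "wy": 0.0, "wz": 0.17}
    - {"hand": 1.0, "x": 0.19, "y": -0.33, "z": 0.0, "wx": 0.0, "wy": 0.0, "wz": 0.19}
    - {"hand": 1.0, "x": 0.22, "y": -0.38, "z": 0.0, "wx": 0.0, "wy": 0.0, "wz": 0.22}
    - {"hand": 1.0, "x": 0.25, "y": -0.43, "z": 0.0, "wx": 0.0, "wy": 0.0, "wz": 0.24}
    - {"hand": 1.0, "x": 0.275, "y": -0.475, "z": 0.0, "wx": 0.0, "wy": 0.0, "wz": 0.27}
    - {"hand": 1.0, "x": 0.3, "y": -0.52, "z": 0.0, "wx": 0.0, "wy": 0.0, "wz": 0.28}
    - {"hand": 1.0, "x": 0.315, "y": -0.55, "z": 0.0, "wx": 0.0, "wy": 0.0, "wz": 0.29}
    - {"hand": 1.0, "x": 0.323, "y": -0.562, "z": 0.0, "wx": 0.0, "wy": 0.0, "wz": 0.295}
    - {"hand": 1.0, "x": 0.323, "y": -0.562, "z": 0.0, "wx": 0.0, "wy": 0.0, "wz": 0.295}
    - {"hand": 1.0, "x": 0.323, "y": -0.562, "z": 0.0, "wx": 0.0, "wy": 0.0, "wz": 0.295}
    - {"hand": 1.0, "x": 0.323, "y": -0.562, "z": 0.0, "wx": 0.0, "wy": 0.0, "wz": 0.295}

```text
time_s: 2.1
eef_pos: [0.4945, 0.066, 0.2312]
orientation: [0.492, 0.507, -0.507, -0.493]
wrist_force: [0.3, -0.2, 0.7]
finger_gap: -0.0
```

Shut and in place. Now I descend to z ≈ 0.178 and approach to just short of the knob (contact expected near x ≈ 0.529).

jog_arm:
  plan:
    - {"hand": 1.0, "x": 0.0, "y": -0.001, "z": -0.03, "wx": 0.0, "wy": 0.0, "wz": 0.0}
    - {"hand": 1.0, "x": 0.005, "y": -0.001, "z": -0.053, "wx": 0.0, "wy": 0.0, "wz": 0.0}
    - {"hand": 1.0, "x": 0.015, "y": -0.001, "z": -0.053, "wx": 0.0, "wy": 0.0, "wz": 0.0}
    - {"hand": 1.0, "x": 0.025, "y": -0.001, "z": -0.053, "wx": 0.0, "wy": 0.0, "wz": 0.0}
    - {"hand": 1.0, "x": 0.025, "y": -0.001, "z": -0.053, "wx": 0.0, "wy": 0.0, "wz": 0.0}

```text
time_s: 2.72
eef_pos: [0.5217, 0.0641, 0.1795]
orientation: [0.494, 0.507, -0.506, -0.493]
wrist_force: [0.4, 0.4, 0.7]
finger_gap: -0.0004
```

```bash
cat > look.py <<'E'
import sys
from h import *
t=sys.argv[1]
o=[]
for n,(x0,y0,x1,y1) in(("top",(280,140,380,240)),("side",(265,140,365,240))):
    im=ctrl.grab_frame(n)[:,:,::-1].copy(); cv2.imwrite(f"pics/{n}{t}f.png",im)
    o.append(cv2.resize(im[y0:y1,x0:x1],None,fx=4,fy=4,interpolation=cv2.INTER_CUBIC))
cv2.imwrite(f"pics/z{t}.png",np.hstack(o)); s=ctrl.state(); print(s['time_s'],s['eef_pos'].round(4),s['wrist_force'].round(2))
E
python3 look.py 1
```

```text
2.825 [0.5205 0.0639 0.179 ] [-0.36  0.87 -0.36]
```

View pics/z1.png

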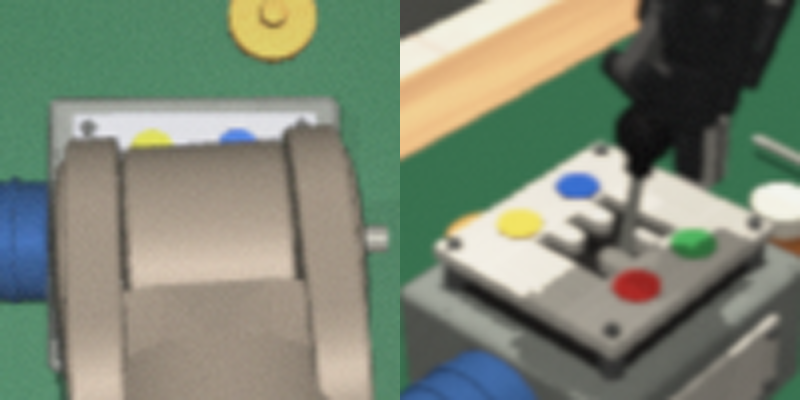

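The side view shows the shut fingers at (710,150) just behind the knob at (640,130), clear of the plate. Next I push +x slowly.

jog_arm:
  plan:
    - {"hand": 1.0, "x": 0.004, "y": 0.0, "z": 0.0, "wx": 0.0, "wy": 0.0, "wz": 0.0}
    - {"hand": 1.0, "x": 0.008, "y": 0.0, "z": 0.0, "wx": 0.0, "wy": 0.0, "wz": 0.0}
    - {"hand": 1.0, "x": 0.012, "y": 0.0, "z": 0.0, "wx": 0.0, "wy": 0.0, "wz": 0.0}
    - {"hand": 1.0, "x": 0.016, "y": 0.0, "z": 0.0, "wx": 0.0, "wy": 0.0, "wz": 0.0}
    - {"hand": 1.0, "x": 0.02, "y": 0.001, "z": 0.0, "wx": 0.0, "wy": 0.0, "wz": 0.0}
    - {"hand": 1.0, "x": 0.02, "y": 0.001, "z": 0.0, "wx": 0.0, "wy": 0.0, "wz": 0.0}

```text
time_s: 3.58
eef_pos: [0.5401, 0.0647, 0.1782]
orientation: [-0.493, -0.507, 0.507, 0.493]
wrist_force: [-2.4, -1.5, 2.3]
finger_gap: 0.0001
```

```bash
python3 look.py 2
```

```text
3.675 [0.54   0.0647 0.1782] [-2.56 -0.65  2.13]
```

View pics/z2.png

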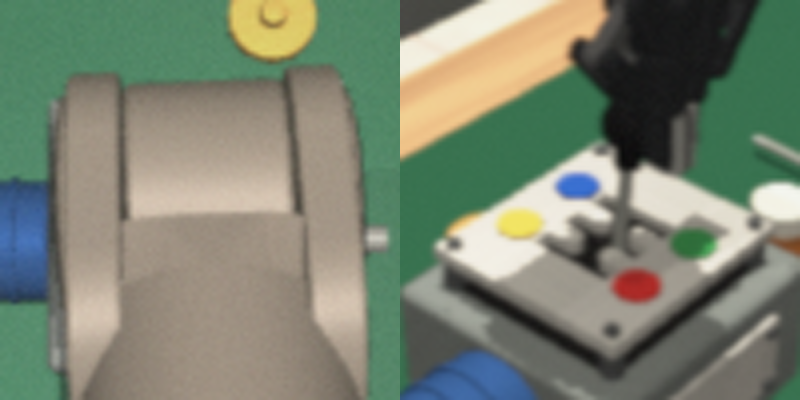

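Contact made at about 2.5 N and the knob is moving. I continue to the cross channel (TCP x ≈ 0.557).

jog_arm:
  plan:
    - {"hand": 1.0, "x": 0.004, "y": 0.0, "z": 0.0, "wx": 0.0, "wy": 0.0, "wz": 0.0}
    - {"hand": 1.0, "x": 0.008, "y": 0.0, "z": 0.0, "wx": 0.0, "wy": 0.0, "wz": 0.0}
    - {"hand": 1.0, "x": 0.012, "y": 0.0, "z": 0.0, "wx": 0.0, "wy": 0.0, "wz": 0.0}
    - {"hand": 1.0, "x": 0.015, "y": 0.0, "z": 0.0, "wx": 0.0, "wy": 0.0, "wz": 0.0}
    - {"hand": 1.0, "x": 0.017, "y": 0.0, "z": 0.0, "wx": 0.0, "wy": 0.0, "wz": 0.0}
    - {"hand": 1.0, "x": 0.017, "y": 0.0, "z": 0.0, "wx": 0.0, "wy": 0.0, "wz": 0.0}

```text
time_s: 4.42
eef_pos: [0.5572, 0.065, 0.1783]
orientation: [0.493, 0.507, -0.507, -0.493]
wrist_force: [-2.8, 0.0, 2.4]
finger_gap: -0.0001
```

jog_arm:
  plan:
    - {"hand": 1.0, "x": -0.01, "y": 0.0, "z": 0.0, "wx": 0.0, "wy": 0.0, "wz": 0.0}
    - {"hand": 1.0, "x": -0.03, "y": 0.0, "z": 0.0, "wx": 0.0, "wy": 0.0, "wz": 0.0}
    - {"hand": 1.0, "x": -0.04, "y": 0.0, "z": 0.01, "wx": 0.0, "wy": 0.0, "wz": 0.0}
    - {"hand": 1.0, "x": -0.04, "y": 0.0, "z": 0.04, "wx": 0.0, "wy": 0.0, "wz": 0.0}
    - {"hand": 1.0, "x": -0.04, "y": 0.0, "z": 0.06, "wx": 0.0, "wy": 0.0, "wz": 0.0}
    - {"hand": 1.0, "x": -0.04, "y": 0.0, "z": 0.06, "wx": 0.0, "wy": 0.0, "wz": 0.0}

```text
time_s: 5.18
eef_pos: [0.5186, 0.0651, 0.2406]
orientation: [0.494, 0.509, -0.505, -0.492]
wrist_force: [0.2, -0.2, -0.6]
finger_gap: -0.0002
```

```bash
python3 look.py 3; python3 - <<'E'
from h import *
C=np.array([.5846,.0652]);y=.024
X=np.array([np.cos(y),np.sin(y)])
for d in(-.028,-.01,-.005,0,.005):
    w=C+d*X; print(d,proj("side",[*w,.02+np.sqrt(.175**2-d*d)]).round(1), proj("top",[*w,.195]).round(1))
E
```

```text
5.275 [0.5169 0.0649 0.2382] [-0.77 -0.69 -0.43]
-0.028 [326.1 172.5] [328.8 205.2]
-0.01 [319.4 168.6] [328.8 196.4]
-0.005 [317.5 167.6] [328.8 193.9]
0 [315.7 166.8] [328.8 191.5]
0.005 [313.9 166. ] [328.8 189.1]
```

View pics/z3.png

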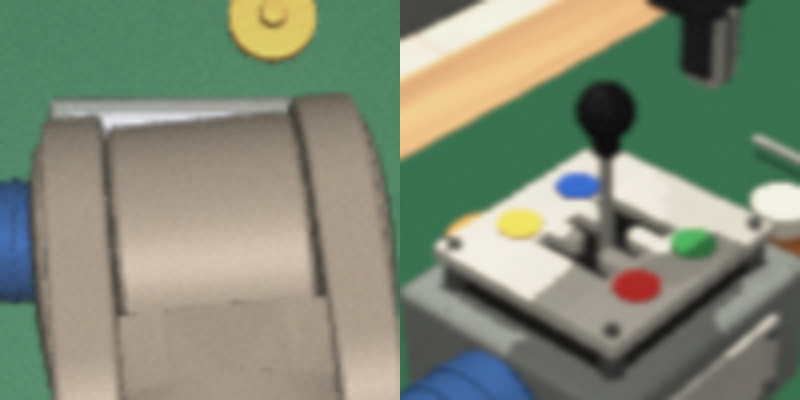

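The knob at (316.3,167.8) in the side view matches a tilt of about -2 mm, so the lever is in the cross channel. Next I go round to the knob's +y side.

jog_arm:
  plan:
    - {"hand": 1.0, "x": 0.0, "y": 0.025, "z": 0.0, "wx": 0.0, "wy": 0.0, "wz": 0.0}
    - {"hand": 1.0, "x": 0.0, "y": 0.055, "z": 0.0, "wx": 0.0, "wy": 0.0, "wz": 0.0}
    - {"hand": 1.0, "x": 0.02, "y": 0.06, "z": 0.0, "wx": 0.0, "wy": 0.0, "wz": 0.0}
    - {"hand": 1.0, "x": 0.05, "y": 0.06, "z": 0.0, "wx": 0.0, "wy": 0.0, "wz": 0.0}
    - {"hand": 1.0, "x": 0.066, "y": 0.06, "z": -0.01, "wx": 0.0, "wy": 0.0, "wz": 0.0}
    - {"hand": 1.0, "x": 0.066, "y": 0.06, "z": -0.04, "wx": 0.0, "wy": 0.0, "wz": 0.0}
    - {"hand": 1.0, "x": 0.066, "y": 0.06, "z": -0.063, "wx": 0.0, "wy": 0.0, "wz": 0.0}
    - {"hand": 1.0, "x": 0.066, "y": 0.05, "z": -0.063, "wx": 0.0, "wy": 0.0, "wz": 0.0}
    - {"hand": 1.0, "x": 0.066, "y": 0.045, "z": -0.063, "wx": 0.0, "wy": 0.0, "wz": 0.0}
    - {"hand": 1.0, "x": 0.066, "y": 0.045, "z": -0.063, "wx": 0.0, "wy": 0.0, "wz": 0.0}

```text
time_s: 6.52
eef_pos: [0.5838, 0.1088, 0.1765]
orientation: [0.494, 0.507, -0.506, -0.493]
wrist_force: [-1.1, 0.6, -0.1]
finger_gap: 0.0
```

```bash
python3 look.py 4
```

```text
6.625 [0.5836 0.1099 0.1763] [ 0.21 -0.11 -0.56]
```

View pics/z4.png

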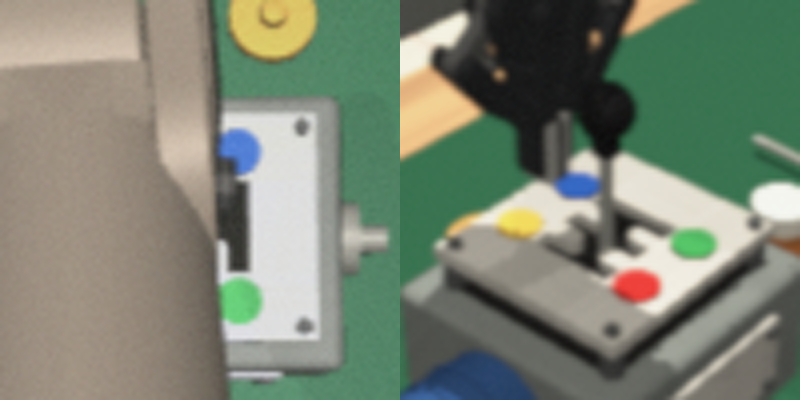

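The fingers are on the +y side of the knob at (610,118) without contact. I push -y gently.

jog_arm:
  plan:
    - {"hand": 1.0, "x": 0.0, "y": -0.005, "z": 0.0, "wx": 0.0, "wy": 0.0, "wz": 0.0}
    - {"hand": 1.0, "x": 0.0, "y": -0.01, "z": 0.0, "wx": 0.0, "wy": 0.0, "wz": 0.0}
    - {"hand": 1.0, "x": 0.0, "y": -0.015, "z": 0.0, "wx": 0.0, "wy": 0.0, "wz": 0.0}
    - {"hand": 1.0, "x": 0.0, "y": -0.02, "z": 0.0, "wx": 0.0, "wy": 0.0, "wz": 0.0}
    - {"hand": 1.0, "x": 0.0, "y": -0.025, "z": 0.0, "wx": 0.0, "wy": 0.0, "wz": 0.0}
    - {"hand": 1.0, "x": 0.001, "y": -0.03, "z": 0.0, "wx": 0.0, "wy": 0.0, "wz": 0.0}
    - {"hand": 1.0, "x": 0.001, "y": -0.035, "z": 0.0, "wx": 0.0, "wy": 0.0, "wz": 0.0}
    - {"hand": 1.0, "x": 0.001, "y": -0.035, "z": 0.0, "wx": 0.0, "wy": 0.0, "wz": 0.0}

```text
time_s: 7.62
eef_pos: [0.584, 0.0739, 0.1753]
orientation: [-0.494, -0.506, 0.507, 0.493]
wrist_force: [-0.2, 1.9, 1.8]
finger_gap: -0.0001
```

```bash
python3 look.py 5
```

```text
7.725 [0.5839 0.0743 0.1751] [-0.82  1.55  1.33]
```

View pics/z5.png

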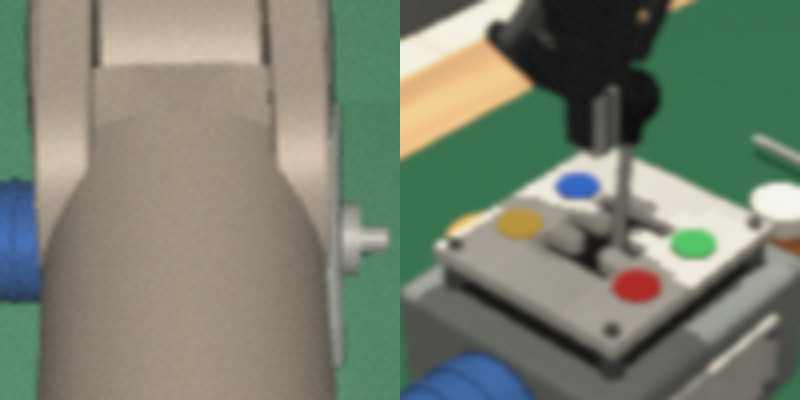

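The knob is following, now at about (634,97). I continue to near the outer lane.

jog_arm:
  plan:
    - {"hand": 1.0, "x": 0.0, "y": -0.004, "z": 0.0, "wx": 0.0, "wy": 0.0, "wz": 0.0}
    - {"hand": 1.0, "x": 0.0, "y": -0.008, "z": 0.0, "wx": 0.0, "wy": 0.0, "wz": 0.0}
    - {"hand": 1.0, "x": 0.0, "y": -0.012, "z": 0.0, "wx": 0.0, "wy": 0.0, "wz": 0.0}
    - {"hand": 1.0, "x": 0.001, "y": -0.016, "z": -0.001, "wx": 0.0, "wy": 0.0, "wz": 0.0}
    - {"hand": 1.0, "x": 0.001, "y": -0.019, "z": -0.001, "wx": 0.0, "wy": 0.0, "wz": 0.0}
    - {"hand": 1.0, "x": 0.001, "y": -0.019, "z": -0.001, "wx": 0.0, "wy": 0.0, "wz": 0.0}

```text
time_s: 8.48
eef_pos: [0.5846, 0.0553, 0.174]
orientation: [-0.493, -0.506, 0.507, 0.493]
wrist_force: [-0.1, 2.3, -1.2]
finger_gap: 0.0004
```

```bash
python3 look.py 6;  python3 - <<'E'
from h import *
C=np.array([.5846,.0652]);y=.024
X=np.array([np.cos(y),np.sin(y)]);Y=np.array([-X[1],X[0]])
for d in(-.0,-.02,-.03,-.035,-.04,-.045):
    w=C+d*Y-.002*X; print(d,proj("side",[*w,.02+np.sqrt(.175**2-d*d)]).round(1))
E
```

```text
8.575 [0.5847 0.0555 0.1741] [-0.93  1.47 -0.6 ]
-0.0 [316.4 167.1]
-0.02 [322.7 163.7]
-0.03 [325.8 162.4]
-0.035 [327.3 161.9]
-0.04 [328.8 161.4]
-0.045 [330.2 161. ]
```

View pics/z6.png

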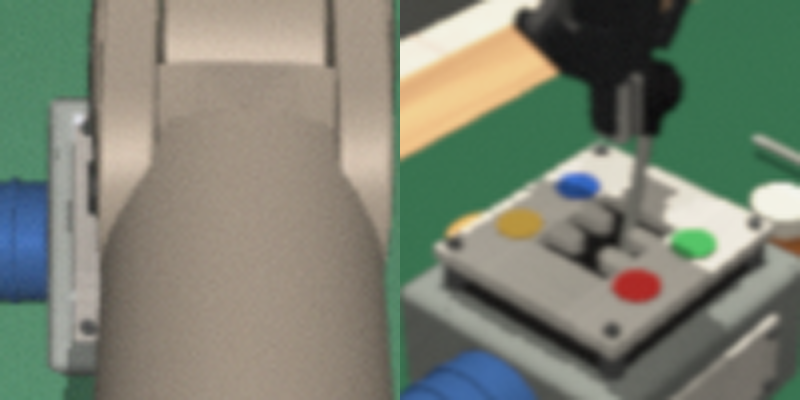

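The knob is at about y = -38 mm; the outer lane is at -42 to -47. I push 7 mm further in small steps.

jog_arm:
  plan:
    - {"hand": 1.0, "x": 0.0, "y": -0.002, "z": 0.0, "wx": 0.0, "wy": 0.0, "wz": 0.0}
    - {"hand": 1.0, "x": 0.0, "y": -0.004, "z": 0.0, "wx": 0.0, "wy": 0.0, "wz": 0.0}
    - {"hand": 1.0, "x": 0.0, "y": -0.006, "z": 0.0, "wx": 0.0, "wy": 0.0, "wz": 0.0}
    - {"hand": 1.0, "x": 0.0, "y": -0.007, "z": 0.0, "wx": 0.0, "wy": 0.0, "wz": 0.0}
    - {"hand": 1.0, "x": 0.0, "y": -0.007, "z": 0.0, "wx": 0.0, "wy": 0.0, "wz": 0.0}

```text
time_s: 9.2
eef_pos: [0.585, 0.0487, 0.1744]
orientation: [0.493, 0.507, -0.507, -0.493]
wrist_force: [-0.1, 3.0, -2.7]
finger_gap: 0.0
```

jog_arm:
  plan:
    - {"hand": 1.0, "x": 0.0, "y": -0.001, "z": 0.0, "wx": 0.0, "wy": 0.0, "wz": 0.0}
    - {"hand": 1.0, "x": 0.0, "y": -0.001, "z": 0.0, "wx": 0.0, "wy": 0.0, "wz": 0.0}

```text
time_s: 9.45
eef_pos: [0.585, 0.0478, 0.1744]
orientation: [0.493, 0.507, -0.507, -0.493]
wrist_force: [-1.3, 2.4, -1.3]
finger_gap: -0.0004
```

```bash
python3 look.py 7
```

```text
9.55 [0.585  0.0478 0.1744] [-0.59  2.72 -2.59]
```

View pics/z7.png

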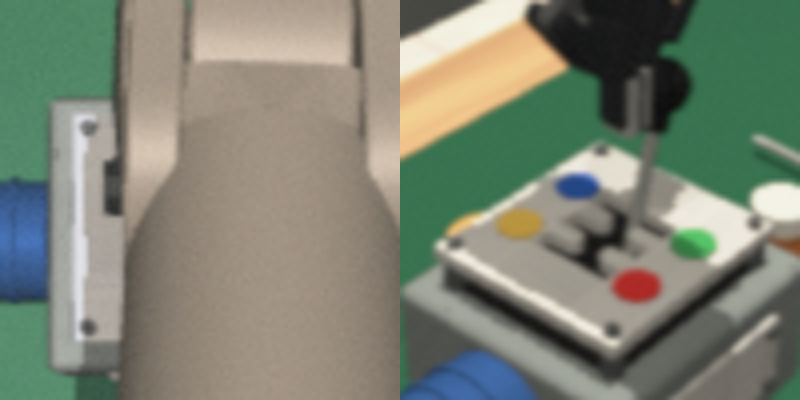

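jog_arm:
  plan:
    - {"hand": 1.0, "x": 0.0, "y": -0.0015, "z": 0.0, "wx": 0.0, "wy": 0.0, "wz": 0.0}
    - {"hand": 1.0, "x": 0.0, "y": -0.0015, "z": 0.0, "wx": 0.0, "wy": 0.0, "wz": 0.0}

```text
time_s: 9.8
eef_pos: [0.585, 0.0467, 0.1743]
orientation: [0.493, 0.507, -0.507, -0.493]
wrist_force: [-0.2, 4.1, -3.3]
finger_gap: -0.0
```

jog_arm:
  plan:
    - {"hand": 1.0, "x": 0.0, "y": 0.01, "z": 0.0, "wx": 0.0, "wy": 0.0, "wz": 0.0}
    - {"hand": 1.0, "x": 0.0, "y": 0.03, "z": 0.0, "wx": 0.0, "wy": 0.0, "wz": 0.0}
    - {"hand": 1.0, "x": 0.015, "y": 0.035, "z": 0.0, "wx": 0.0, "wy": 0.0, "wz": 0.0}
    - {"hand": 1.0, "x": 0.045, "y": 0.035, "z": 0.0, "wx": 0.0, "wy": 0.0, "wz": 0.0}
    - {"hand": 1.0, "x": 0.065, "y": 0.03, "z": 0.0, "wx": 0.0, "wy": 0.0, "wz": 0.0}
    - {"hand": 1.0, "x": 0.07, "y": 0.01, "z": 0.0, "wx": 0.0, "wy": 0.0, "wz": 0.0}
    - {"hand": 1.0, "x": 0.065, "y": -0.015, "z": -0.002, "wx": 0.0, "wy": 0.0, "wz": 0.0}
    - {"hand": 1.0, "x": 0.055, "y": -0.027, "z": -0.002, "wx": 0.0, "wy": 0.0, "wz": 0.0}
    - {"hand": 1.0, "x": 0.042, "y": -0.027, "z": -0.002, "wx": 0.0, "wy": 0.0, "wz": 0.0}
    - {"hand": 1.0, "x": 0.042, "y": -0.027, "z": -0.002, "wx": 0.0, "wy": 0.0, "wz": 0.0}

```text
time_s: 11.05
eef_pos: [0.6257, 0.0206, 0.1726]
orientation: [0.492, 0.507, -0.507, -0.493]
wrist_force: [-0.6, 0.3, 0.4]
finger_gap: 0.0004
```

```bash
python3 look.py 8
```

```text
11.15 [0.627  0.021  0.1726] [-0.37  0.71  0.19]
```

View pics/z8.png

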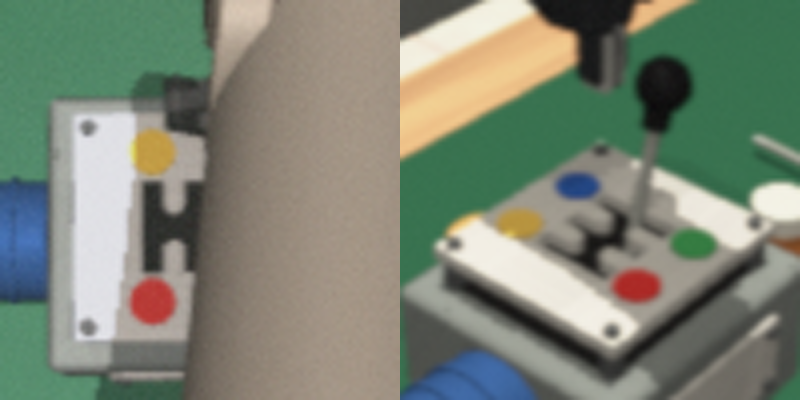

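The knob is at (664,87), i.e. (331,161.8), which is y ≈ -46 mm: in the green lane with the fingers on its +x side. I push -x.

jog_arm:
  plan:
    - {"hand": 1.0, "x": -0.005, "y": -0.001, "z": 0.0, "wx": 0.0, "wy": 0.0, "wz": 0.0}
    - {"hand": 1.0, "x": -0.01, "y": -0.001, "z": 0.0, "wx": 0.0, "wy": 0.0, "wz": 0.0}
    - {"hand": 1.0, "x": -0.014, "y": -0.001, "z": 0.0, "wx": 0.0, "wy": 0.0, "wz": 0.0}
    - {"hand": 1.0, "x": -0.018, "y": -0.001, "z": 0.0, "wx": 0.0, "wy": 0.0, "wz": 0.0}
    - {"hand": 1.0, "x": -0.022, "y": -0.001, "z": 0.0, "wx": 0.0, "wy": 0.0, "wz": 0.0}
    - {"hand": 1.0, "x": -0.026, "y": -0.001, "z": 0.0, "wx": 0.0, "wy": 0.0, "wz": 0.0}
    - {"hand": 1.0, "x": -0.03, "y": -0.001, "z": 0.0, "wx": 0.0, "wy": 0.0, "wz": 0.0}
    - {"hand": 1.0, "x": -0.03, "y": -0.001, "z": 0.0, "wx": 0.0, "wy": 0.0, "wz": 0.0}

```text
time_s: 12.15
eef_pos: [0.597, 0.0181, 0.1728]
orientation: [0.493, 0.507, -0.507, -0.493]
wrist_force: [3.1, -1.2, 1.8]
finger_gap: 0.0
```

```bash
python3 look.py 9
```

```text
12.25 [0.5971 0.0182 0.1726] [ 2.96 -1.21  1.43]
```

View pics/z9.png

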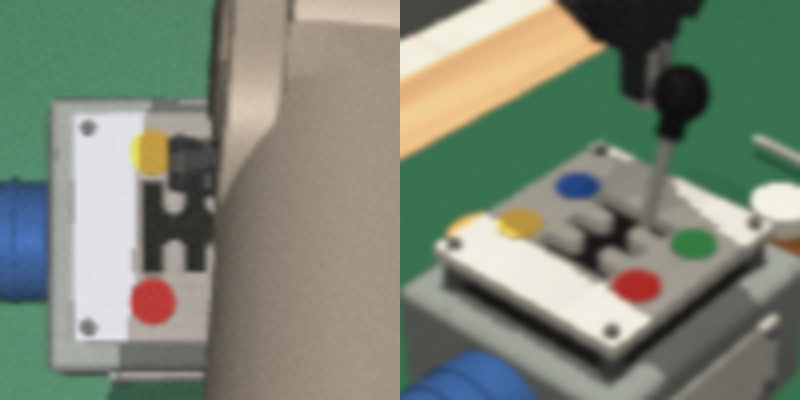

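The knob is moving along the green lane, now at (681,95), with about 3 N. I continue towards TCP x ≈ 0.576.

jog_arm:
  plan:
    - {"hand": 1.0, "x": -0.004, "y": 0.0, "z": 0.0, "wx": 0.0, "wy": 0.0, "wz": 0.0}
    - {"hand": 1.0, "x": -0.008, "y": 0.0, "z": -0.001, "wx": 0.0, "wy": 0.0, "wz": 0.0}
    - {"hand": 1.0, "x": -0.012, "y": 0.0, "z": -0.002, "wx": 0.0, "wy": 0.0, "wz": 0.0}
    - {"hand": 1.0, "x": -0.016, "y": 0.0, "z": -0.003, "wx": 0.0, "wy": 0.0, "wz": 0.0}
    - {"hand": 1.0, "x": -0.019, "y": 0.0, "z": -0.003, "wx": 0.0, "wy": 0.0, "wz": 0.0}
    - {"hand": 1.0, "x": -0.019, "y": 0.0, "z": -0.003, "wx": 0.0, "wy": 0.0, "wz": 0.0}

```text
time_s: 13.0
eef_pos: [0.5773, 0.0186, 0.169]
orientation: [-0.493, -0.507, 0.507, 0.493]
wrist_force: [2.6, -0.2, -0.3]
finger_gap: 0.0001
```

jog_arm:
  plan:
    - {"hand": 1.0, "x": -0.0015, "y": 0.0, "z": 0.0, "wx": 0.0, "wy": 0.0, "wz": 0.0}
    - {"hand": 1.0, "x": -0.0015, "y": 0.0, "z": 0.0, "wx": 0.0, "wy": 0.0, "wz": 0.0}

```text
time_s: 13.25
eef_pos: [0.5762, 0.0186, 0.169]
orientation: [-0.493, -0.507, 0.507, 0.493]
wrist_force: [2.1, 1.0, -1.4]
finger_gap: 0.0002
```

jog_arm:
  plan:
    - {"hand": 1.0, "x": -0.0015, "y": 0.0, "z": 0.0, "wx": 0.0, "wy": 0.0, "wz": 0.0}
    - {"hand": 1.0, "x": -0.0015, "y": 0.0, "z": 0.0, "wx": 0.0, "wy": 0.0, "wz": 0.0}

```text
time_s: 13.5
eef_pos: [0.5747, 0.0186, 0.169]
orientation: [-0.493, -0.507, 0.507, 0.493]
wrist_force: [2.6, 0.4, -1.7]
finger_gap: 0.0001
```

jog_arm:
  plan:
    - {"hand": 1.0, "x": -0.001, "y": 0.0, "z": 0.0, "wx": 0.0, "wy": 0.0, "wz": 0.0}
    - {"hand": 1.0, "x": -0.001, "y": 0.0, "z": 0.0, "wx": 0.0, "wy": 0.0, "wz": 0.0}

```text
time_s: 13.75
eef_pos: [0.5738, 0.0184, 0.1693]
orientation: [-0.493, -0.507, 0.507, 0.493]
wrist_force: [2.0, 0.6, -1.4]
finger_gap: -0.0001
```

jog_arm:
  plan:
    - {"hand": 1.0, "x": -0.001, "y": 0.0, "z": 0.0, "wx": 0.0, "wy": 0.0, "wz": 0.0}
    - {"hand": 1.0, "x": -0.001, "y": 0.0, "z": 0.0, "wx": 0.0, "wy": 0.0, "wz": 0.0}

```text
time_s: 14.0
eef_pos: [0.5731, 0.0184, 0.1693]
orientation: [0.493, 0.507, -0.507, -0.493]
wrist_force: [2.5, 0.7, -2.4]
finger_gap: 0.0002
```

```bash
python3 look.py 10; python3 - <<'E'
from h import *
C=np.array([.5846,.0652]);y=.024
X=np.array([np.cos(y),np.sin(y)]);Y=np.array([-X[1],X[0]])
for a in(-.03,-.035,-.039,-.042):
    d=-.046;w=C+d*Y+a*X; print(a,w,proj("side",[*w,.02+np.sqrt(.175**2-d*d-a*a)]).round(1))
E
```

```text
14.1 [0.5731 0.0184 0.1693] [ 2.84  0.68 -3.56]
-0.03 [0.55571253 0.01849332] [340.8 166.5]
-0.035 [0.55071397 0.01837333] [342.7 167.7]
-0.039 [0.54671513 0.01827734] [344.2 168.7]
-0.042 [0.54371599 0.01820534] [345.3 169.5]
```

View pics/z10.png

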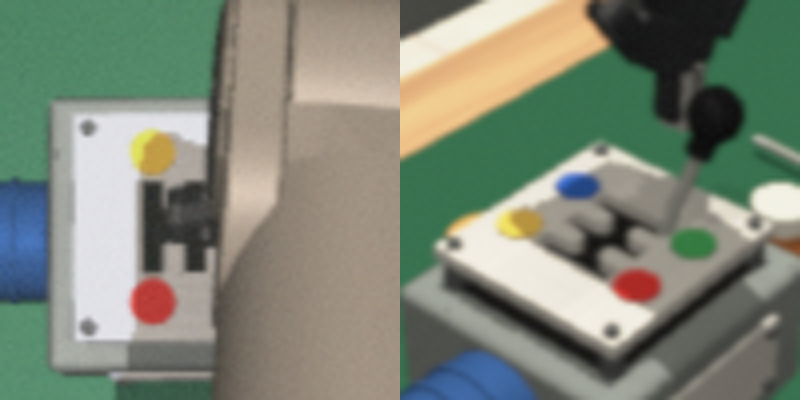

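The knob at (343.8,168.5) gives x ≈ -38 mm; the force shows it has not reached the stop. I keep going in 1 mm steps.

jog_arm:
  plan:
    - {"hand": 1.0, "x": -0.001, "y": 0.0, "z": 0.0, "wx": 0.0, "wy": 0.0, "wz": 0.0}
    - {"hand": 1.0, "x": -0.001, "y": 0.0, "z": 0.0, "wx": 0.0, "wy": 0.0, "wz": 0.0}

```text
time_s: 14.35
eef_pos: [0.5725, 0.0184, 0.1694]
orientation: [0.493, 0.507, -0.506, -0.493]
wrist_force: [4.2, 0.6, -3.9]
finger_gap: -0.0002
```

jog_arm:
  plan:
    - {"hand": 1.0, "x": -0.001, "y": 0.0, "z": 0.0, "wx": 0.0, "wy": 0.0, "wz": 0.0}
    - {"hand": 1.0, "x": -0.001, "y": 0.0, "z": 0.0, "wx": 0.0, "wy": 0.0, "wz": 0.0}

```text
time_s: 14.6
eef_pos: [0.5722, 0.0184, 0.1695]
orientation: [0.494, 0.508, -0.506, -0.492]
wrist_force: [6.8, 0.5, -4.9]
finger_gap: 0.0002
```

The force rises to 7 N while the tool stalls, so it is against the slot's end. I back off +x, then go up and away.

jog_arm:
  plan:
    - {"hand": 1.0, "x": 0.01, "y": 0.0, "z": 0.0, "wx": 0.0, "wy": 0.0, "wz": 0.0}
    - {"hand": 1.0, "x": 0.03, "y": 0.0, "z": 0.0, "wx": 0.0, "wy": 0.0, "wz": 0.0}
    - {"hand": 1.0, "x": 0.05, "y": 0.0, "z": 0.01, "wx": 0.0, "wy": 0.0, "wz": 0.0}
    - {"hand": 1.0, "x": 0.055, "y": 0.0, "z": 0.05, "wx": 0.0, "wy": 0.0, "wz": 0.0}
    - {"hand": 1.0, "x": 0.055, "y": 0.0, "z": 0.1, "wx": 0.0, "wy": 0.0, "wz": 0.0}
    - {"hand": 1.0, "x": 0.055, "y": 0.04, "z": 0.12, "wx": 0.0, "wy": 0.0, "wz": 0.0}
    - {"hand": 1.0, "x": 0.055, "y": 0.09, "z": 0.13, "wx": 0.0, "wy": 0.0, "wz": 0.0}
    - {"hand": 1.0, "x": 0.055, "y": 0.14, "z": 0.13, "wx": 0.0, "wy": 0.0, "wz": 0.0}
    - {"hand": 1.0, "x": 0.03, "y": 0.19, "z": 0.13, "wx": 0.0, "wy": 0.0, "wz": 0.0}
    - {"hand": 1.0, "x": 0.0, "y": 0.23, "z": 0.13, "wx": 0.0, "wy": 0.0, "wz": 0.0}
    - {"hand": 1.0, "x": -0.02, "y": 0.27, "z": 0.13, "wx": 0.0, "wy": 0.0, "wz": 0.0}
    - {"hand": 1.0, "x": -0.05, "y": 0.31, "z": 0.13, "wx": 0.0, "wy": 0.0, "wz": 0.0}
    - {"hand": 1.0, "x": -0.08, "y": 0.34, "z": 0.13, "wx": 0.0, "wy": 0.0, "wz": 0.0}
    - {"hand": 1.0, "x": -0.08, "y": 0.34, "z": 0.13, "wx": 0.0, "wy": 0.0, "wz": 0.0}
    - {"hand": 1.0, "x": -0.08, "y": 0.34, "z": 0.13, "wx": 0.0, "wy": 0.0, "wz": 0.0}
    - {"hand": 1.0, "x": -0.08, "y": 0.34, "z": 0.13, "wx": 0.0, "wy": 0.0, "wz": 0.0}

```text
time_s: 16.6
eef_pos: [0.4921, 0.3565, 0.2994]
orientation: [-0.494, -0.506, 0.506, 0.494]
wrist_force: [0.7, -0.4, -0.2]
finger_gap: 0.0001
```

```bash
python3 look.py 11
```

```text
16.7 [0.4919 0.3569 0.2994] [-0.36  0.25 -0.22]
```

View pics/z11.png

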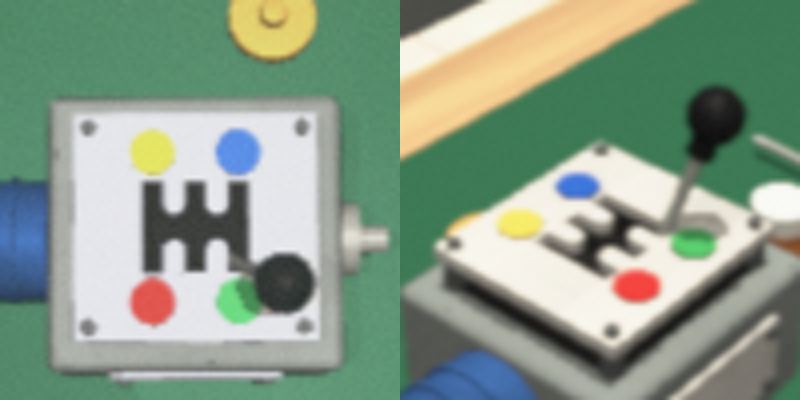

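View pics/top11f.png

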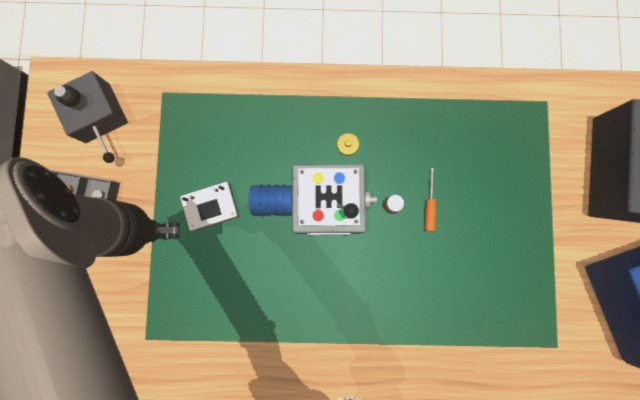

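```bash
python3 - <<'E'
from h import *
# ball centre: side z (716,116)->, top z (285,283)->
k=tri((265+316/4,140+116/4),(280+285/4,140+283/4)); print(k.round(4))
C=np.array([.5846,.0652]);y=.024
X=np.array([np.cos(y),np.sin(y)]);Y=np.array([-X[1],X[0]])
d=k[:2]-C; kx,ky=d@X,d@Y; print('knob',kx,ky,'pivot dist',np.linalg.norm([kx,ky,k[2]-.02]))
g=np.array([kx,ky])*90/175; print('gate pt',g,'dist green',np.hypot(*(g-[-.042,-.024])))
E
```

```text
[0.5473 0.0182 0.1834]
knob -0.03841206129741308 -0.046131310767886805 pivot dist 0.17404281161074894
gate pt [-0.01975477 -0.02372467] dist green 0.022246929387286802
```

```bash
python3 -c "
from workcell import ctrl
print(ctrl.finish_job())"
```

```text
the job is handed in; nothing more can be done
None
```

The lever is home in the green slot and the job is handed in at about 17 s. No verdict came back.

- **Moves:** With shut fingers I pushed the knob +x along the middle lane to the cross channel. I then pushed it -y to the outer lane and -x to the slot's end, in steps of 1 to 5 mm. Pushing took about 3 N, and about 7 N at the stop, where the tool stalled. These are wrist-force readings taken at the end of each move, so brief peaks between them are not recorded.
- **Final position:** Two-view measurement put the knob at x = -38.4 mm, y = -46.1 mm in the gearbox frame. The lever at the gate is about 22 mm from the green disc's centre, against a limit of 25.5 mm.
- **Knob height:** The measured knob-to-pivot distance is 174 mm against 175 mm, so the knob is down on the lever.
- **Clearance and bench:** The arm is well clear, with the wrist force back to about zero. By eye, the things on the bench stand where they did in the first top picture. I did not measure them.

No check failed or disagreed beyond the 2 mm calibration error. The first move call was refused for leaving out two fields, and nothing moved.

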